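# Third hand at the pinning jig

## Robot

A 6-joint arm with a two-finger parallel gripper is mounted at the origin on the work surface. World frame = base frame: x ahead of the robot, y to its left, z up, the work surface at z = 0. Lengths are in m, angles in degrees, forces in N, time in s.
With the tool pointing down it reaches from about 0.375 to 0.9 m from the base axis. Payload 3.1 kg.
Tool frame: the origin (TCP) lies on the centre line of the jaws, within the pads' length; the fingertips stand 22 mm ahead of it and the grasp point (between the pads) lies 3 mm ahead of it; y points along the fingers, z is the direction in which the jaws open and shut, and the axes are right-handed (so a half turn about y gives the same grasp; the last joint's range is limited). The gripper opens to 87 mm and grips with 3 to 60 N. Pads are 19 mm wide; open, the fingers measure 117 mm over their backs; the gripper's body (75 mm by 190 mm) begins 51 mm behind the grasp point.
Start: joints at [-73.94, 30.224, 82.088, -0, 67.689, -10.227], TCP at [0.277, -0.56, 0.245] pointing down, gripper open.
Joint ranges: [-176.69, 176.69], [-43.24, 126.21], [12.49, 139.97], [-82, 262], [0, 151.66], [-163.58, 163.58]. Speed limits (degrees/s): [159.86, 159.86, 180, 180, 180, 180].

## Interface

Orientations are given as a 3x3 rotation matrix whose columns are the frame's x, y, z axes.
In Python, from rig import bot gives the robot as it stands.
- The arm moves only by the tool jog_arm, never from a script. Its argument "motion" is one flat list of numbers, 6 for each row, row after row: the shift along the tool's x, y, z in mm, then the turn, a rotation vector about the tool's x, y, z in degrees. A call has 1 to 20 rows; each row is the pose to reach, as a shift and turn from the pose commanded when the call began, along the tool's axes at that moment; what a row does not reach only later rows make up. A row lasts 1/8 s, in which the tool goes at most 62.5 mm and 10.7 degrees, less where a joint would pass 70% of its speed; a pose out of reach is approached as far as the arm can. A call with a gripper value outside its range is refused whole. "gripper" is the opening, from 0 (shut) to 1 (fully open), set as the call begins (left out, the last holds). The fingers move at their own pace and stop on an object; the grip force is fixed at half the most. Time passes only in rows, so rows that repeat a pose let the fingers close. It gives the time, the measured TCP pose, the force and the opening at its end, in the units of the state.
- bot.read_state(): the state, without advancing time (a new reading comes with each control period).
- bot.capture(name): name is "scene" or "side" or "wrist"; returns (picture, depth): 384x512x3 uint8, red, green, blue; 384x512 float32, m along the optical axis (not along the pixel's ray), 0 where there is no reading.
- bot.get_calibration(name): a dict with "mtx" (3x3 intrinsics, pixels), "pose" (4x4, takes a point from camera to world coordinates); the wrist camera has in their place "hand_eye" (4x4, takes a point from camera to tool coordinates, whose origin is the TCP and whose axes are the tool frame's). Camera axes: x right, y up, looking along -z (the intrinsics and any distortion apply to the point x, -y, -z); pixel columns grow to the right and rows downward; lengths in m; the calibration is good to about 2 mm. A picture is of the moment at which its call begins: read the wrist's pose just before it. get_calibration takes no time and is no camera call.
- bot.hand_in(): hands the job in, once; it reports no verdict.
The state is a dict: "time_s": time; "joint_positions": joint angles; "qvel": joint speeds; "tau": joint torques, N m; "position": TCP position; "tcp_rot": TCP orientation; "force": force on the tool from outside, world axes, zero at the start; "moment": the same for the moment, N m; "opening": opening from 0.0 (shut) to 1.0 (fully open).
Only numpy, scipy, OpenCV 4.12 (cv2) and the standard library are available. Lean on these libraries where they do the work, as an engineer would, in place of code of your own. Each camera call takes 0.05 s, during which the arm holds its last target.

## Task

Pick the flat oblong lid of the trinket box off the counter, lay it flat on the wooden bed of the pinning jig and push one of its short ends squarely against the middle of the sprung steel fence, so that the fence's front face moves back to between the two brass lines on the bed. Keep it pressed there steadily for at least three seconds while the carver gets the screws ready, never driving the fence back to its end stop, and finish while still holding the lid pressed: do not let go. Leave all the other pieces on the counter where they are.

Things in the scene. Friction and masses are not known exactly. Their poses are not given: they have to be found in the camera images.
- lid_center (a point): The lid: a flat oblong slab of grey soapstone, 90 x 56 x 10 mm, about 0.14 kg, with a thin pale line engraved round its top face; it lies flat on the counter. Point: its centre, half-way up (5 mm above its underside). x along its 90 mm length, y across its 56 mm width, z up. Both ends are alike.
- jig_bed (a point): The pinning jig, fixed to the counter: a flat hardwood bed 250 (x) x 160 (y) x 20 mm high. Point: middle of the bed's top face, 20 mm above the counter. x: the direction in which the fence is pushed back, z up. The sprung fence stands across the bed, its front face at x = 30 mm when free, looking to -x; the clear part of the bed, where the lid is laid, is x = -125 to 30 mm.
- brass_lines (a point): Two pairs of short brass lines let into the bed, one pair beside each end of the fence, at x = 42 and x = 58 mm from the middle of the bed (y = -77 to -55 and 55 to 77 mm). Point: on the bed's centre line, half-way between the two lines, x = 50 mm; axes as the bed.
- spring_block (a point): The fixed steel spring block behind the fence: 34 (x) x 120 (y) mm, 34 mm above the bed. Point: middle of its top, 106 mm along x from the middle of the bed.
- fence_face (a point): Centre of the front face of the sprung fence, a steel bar 12 mm thick, 90 mm wide (along y), from 1 mm to 31 mm above the bed, with a small pointer at each end flush with its front face; this point is 16 mm above the bed, moves with the fence and has the jig's axes.
- fence (a joint): How far the fence is pushed back along the jig's x (m): 0 free, 0.012 at the first brass line, 0.028 at the second, end stop at 0.045. A spring resists with 0.5 N per mm and no preload (6 N at the first line, 14 N at the second) and pushes the fence back when it is let go.
- coaster_center (a point): A round grey soapstone coaster, 86 mm across, 10 mm thick; its centre. Leave it.
- offcut_center (a point): A square grey soapstone offcut, 56 x 56 x 10 mm; its centre. Leave it.
- trinket_center (a point): The open grey soapstone trinket box, 90 x 56 x 45 mm, to which the lid belongs; point 22 mm up in its middle. Leave it.
- rhino_center (a point): A carved pink soapstone rhino, about 150 mm long (x), 60 mm wide, 85 mm high; point 45 mm up in its middle. Leave it.
- stick_center (a point): A wooden burnishing stick, 205 mm long (x, from -95 to 110 mm), 22 mm wide, 14 mm high. Leave it.
- riffler_center (a point): A curved steel riffler, about 190 mm long (x), 8 mm high, its two ends bent to opposite sides; its middle. Leave it.
- dish: A small stone dish with brass screws, 60 mm across, 18 mm high, fixed; origin under its middle.
Things that resemble listed ones, but are neither listed nor needed, are in the scene too. Leave any orange look-alike of the part that bears lid_center alone.

How it is judged (in metres and radians):
On the way, in this order (a step that is already met when the one before it is completed fails the run):
1. the lid is lifted clear of the counter in the gripper (height (world z) of lid_center above 0.035 m and contact force between the fingers and lid above 1 N), for 0.1 s.
2. the lid lies on the bed, pressed squarely on the fence with the fence between the brass lines, without a break for 2.5 s (contact force between lid and fence between 4.5 and 16 N and value of joint fence between 0.011 and 0.029 m and y of lid_center in the frame of jig_bed between -0.013 and 0.013 m and z of lid_center in the frame of jig_bed between 0.002 and 0.009 m and angle between the x axis of lid_center and the x axis of jig_bed, either way round below 0.12 rad and angle between lid_center's own z axis and vertical below 0.08 rad and contact force between the fingers and lid above 1 N), for 2.5 s.
At the end, for the whole second after the job is handed in: Fingers still press the lid (over 1 N); lid on fence 4.5 to 16 N; fence 11 to 29 mm back (lines at 12 and 28); lid flat on the bed (centre 2 to 9 mm above it, tilt under 0.08 rad), within 13 mm of the fence's middle, within 0.12 rad of square, at rest (all of step 2 and linear speed of lid below 0.02 m/s); the arm keeps its last pose, push and grip.
It fails at once if the fence is driven back to its end stop (value of joint fence above 0.043 m).
It fails at once if another piece is shifted by more than 25 mm (distance of any of coaster_center, offcut_center, trinket_center, rhino_center, stick_center, riffler_center from where it was at the start of the episode above 0.025 m).
It also fails if it takes over 45 s, if anything falls off the work surface, if the arm or the gripper's body presses on something with over 40 N, if the wrist force passes 120 N, or if a joint passes its speed limit or range.

## Working session

There is one attempt and no reset: what is moved stays moved. The work goes in short steps, Python scripts to look and compute and a tool call to move; the robot and the scene stay as the last step left them, time stands still between calls to the robot, and variables do not carry over. Pictures are saved under pics/ and viewed, and the job is handed in when it is done.

Besides the shell and the picture viewer there is one more tool, called after "Request:" by a JSON object that holds its "method" and its "body", one argument or row to a line. jog_arm: Moves the arm, as the interface text tells. Its arguments: {"type":"object","properties":{"motion":{"type":"array","items":{"type":"number"}},"gripper":{"type":"number"}},"required":["motion"]}

```bash
mkdir -p pics; ls; python3 - <<'E'
from rig import bot
import cv2,numpy as np
s=bot.read_state();print(s)
for n in ("scene","side"):
    p,d=bot.capture(n);cv2.imwrite(f"pics/{n}0.png",p[...,::-1]);np.savez(f"{n}0.npz",p=p,d=d)
    print(n,bot.get_calibration(n))
print(bot.get_calibration("wrist"))
E
```

```text
pics
{'time_s': 0.0, 'joint_positions': array([-7.39407337e+01,  3.02794079e+01,  8.21552961e+01, -2.53584939e-03,
        6.76891281e+01, -1.02287786e+01]), 'qvel': array([ 0.05743557, -0.07346545, -0.06024626, -0.04145059,  0.01867551,
        0.06261915]), 'tau': array([-4.25033213e-04, -4.40045929e+01, -1.76591992e+01,  6.34354027e-02,
        5.81469701e-02, -1.42283420e-04]), 'position': array([ 0.27661333, -0.559699  ,  0.2435729 ]), 'tcp_rot': array([[-8.96571508e-01, -6.37224722e-04,  4.42898549e-01],
       [-4.42898874e-01,  2.06560730e-03, -8.96569194e-01],
       [-3.43538421e-04, -9.99997664e-01, -2.13419077e-03]]), 'force': array([ 0.52219364, -0.1724981 ,  0.10360172]), 'moment': array([-0.01182795, -0.0116611 , -0.01355173]), 'opening': 1.0044811008107284}
scene {'mtx': array([[426.38477449,   0.        , 251.44779919],
       [  0.        , 426.38477449, 186.9601527 ],
       [  0.        ,   0.        ,   1.        ]]), 'pose': array([[-0.7823271 , -0.49822045,  0.37381908,  0.9952195 ],
       [ 0.62271772, -0.61244334,  0.48696591,  0.64477483],
       [-0.013673
[... 345 characters left out ...]
      [-0.15547202,  0.62463946, -0.76528034, -0.89069686],
       [ 0.00870437,  0.77553664,  0.63124254,  0.84288921],
       [ 0.        ,  0.        ,  0.        ,  1.        ]])}
{'mtx': array([[279.67423056,   0.        , 252.92502321],
       [  0.        , 279.67423056, 191.95704721],
       [  0.        ,   0.        ,   1.        ]]), 'hand_eye': array([[ 6.79282672e-04, -9.60856979e-01, -2.77044049e-01,
        -7.58992915e-02],
       [-3.58505653e-04,  2.77043861e-01, -9.60857206e-01,
        -1.39850838e-01],
       [ 9.99999705e-01,  7.52015508e-04, -1.56281564e-04,
         3.73336270e-04],
       [ 0.00000000e+00,  0.00000000e+00,  0.00000000e+00,
         1.00000000e+00]])}
```

View pics/scene0.png

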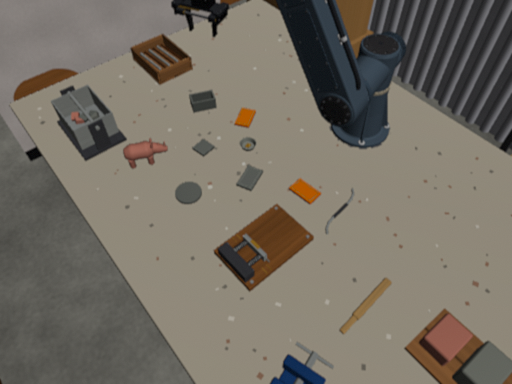

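View pics/side0.png

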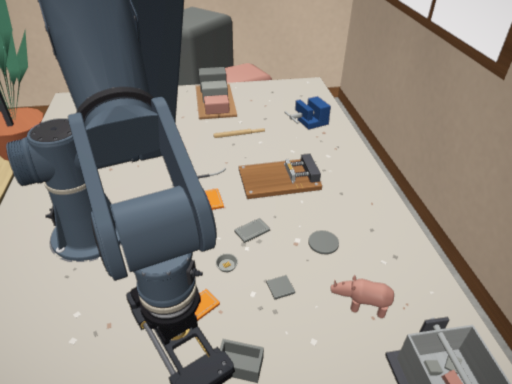

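```bash
cat > h.py <<'E'
import numpy as np,cv2
from rig import bot
def ray(n,uv,z,T=None):
    c=bot.get_calibration(n);K=c["mtx"];T=c["pose"] if T is None else T
    uv=np.atleast_2d(np.array(uv,float))
    d=np.c_[(uv[:,0]-K[0,2])/K[0,0],-(uv[:,1]-K[1,2])/K[1,1],-np.ones(len(uv))]@T[:3,:3].T
    o=T[:3,3];return o+d*((z-o[2])/d[:,2])[:,None]
def wristT(s):
    T=np.eye(4);T[:3,:3]=s["tcp_rot"];T[:3,3]=s["position"];return T@bot.get_calibration("wrist")["hand_eye"]
E
python3 - <<'E'
from h import *
out=[]
for n,(x0,y0,x1,y1) in {"scene":(200,130,320,290),"side":(220,140,340,260)}.items():
    p=np.load(n+"0.npz")["p"][...,::-1]
    c=cv2.resize(p[y0:y1,x0:x1],None,fx=3.5,fy=3.5,interpolation=cv2.INTER_CUBIC);cv2.imwrite(f"pics/{n}_crop.png",c)
for n,box in {"scene":(228,158,272,197),"side":(228,212,276,246)}.items():
    p=np.load(n+"0.npz")["p"];x0,y0,x1,y1=box
    g=cv2.cvtColor(p[y0:y1,x0:x1],cv2.COLOR_RGB2GRAY)
    t,m=cv2.threshold(g,0,255,cv2.THRESH_BINARY_INV+cv2.THRESH_OTSU)
    cs,_=cv2.findContours(m,cv2.RETR_EXTERNAL,cv2.CHAIN_APPROX_NONE);k=max(cs,key=cv2.contourArea).reshape(-1,2)+[x0,y0]
    P=ray(n,k,0.010);r=cv2.minAreaRect((P[:,:2]*1000).astype(np.float32));print(n,t,r,cv2.boxPoints(r))
E
```

```text
scene 112.0 ((459.346923828125, -61.75555419921875), (102.05424499511719, 60.68350601196289), 26.810142517089844) [[ 400.1197    -57.690403]
 [ 427.4901   -111.8508  ]
 [ 518.57416   -65.82071 ]
 [ 491.20374   -11.660309]]
side 173.0 ((456.4376220703125, -67.82977294921875), (104.94911193847656, 66.34423828125), 27.407014846801758) [[ 394.58344   -62.535408]
 [ 425.12225  -121.433105]
 [ 518.2918    -73.12414 ]
 [ 487.753     -14.22644 ]]
```

View pics/scene_crop.png

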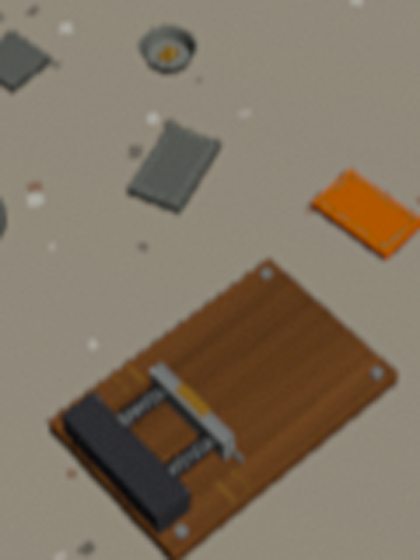

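View pics/side_crop.png

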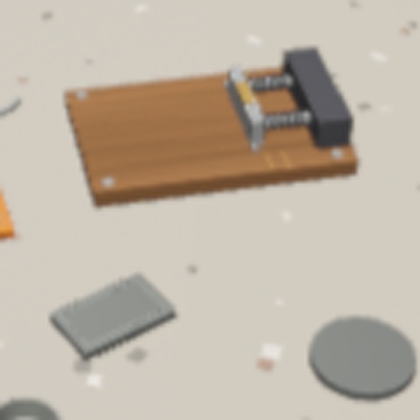

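```bash
python3 - <<'E'
from h import *
for n,box in {"scene":(208,198,320,294),"side":(232,148,330,202)}.items():
    p=np.load(n+"0.npz")["p"];d=np.load(n+"0.npz")["d"];x0,y0,x1,y1=box
    hsv=cv2.cvtColor(p,cv2.COLOR_RGB2HSV)
    m=((hsv[...,1]>110)&(hsv[...,0]<25)).astype(np.uint8)
    m2=np.zeros_like(m);m2[y0:y1,x0:x1]=m[y0:y1,x0:x1]
    m2=cv2.morphologyEx(m2,cv2.MORPH_OPEN,np.ones((3,3)))
    # 3D from depth
    v,u=np.nonzero(m2);P=[]
    c=bot.get_calibration(n);K=c["mtx"];T=c["pose"];z=d[v,u]
    X=np.c_[(u-K[0,2])/K[0,0]*z,-(v-K[1,2])/K[1,1]*z,-z]@T[:3,:3].T+T[:3,3]
    print(n,"z median",np.median(X[:,2]))
    s=(abs(X[:,2]-np.median(X[:,2]))<.006)
    k=np.c_[u,v][s]
    R=ray(n,k,.02);r=cv2.minAreaRect((R[:,:2]*1000).astype(np.float32));print(r,cv2.boxPoints(r).round(0).tolist())
    # block: dark, z ~ .054
    g=p.max(2);v,u=np.nonzero(g<75);b=(u>x0)&(u<x1)&(v>y0)&(v<y1);u,v=u[b],v[b]
    z=d[v,u];X=np.c_[(u-K[0,2])/K[0,0]*z,-(v-K[1,2])/K[1,1]*z,-z]@T[:3,:3].T+T[:3,3]
    t=X[X[:,2]>.047];print("block",len(t),t.mean(0),cv2.minAreaRect((t[:,:2]*1000).astype(np.float32)))
E
```

```text
scene z median 0.022623204123856544
((537.552978515625, 163.47645568847656), (346.86077880859375, 159.01046752929688), 2.301543712615967) [[361.0, 236.0], [367.0, 77.0], [714.0, 91.0], [708.0, 250.0]]
block 536 [0.69174574 0.17400004 0.05948737] ((799.2288208007812, 398.39166259765625), (619.5931396484375, 112.12683868408203), 61.7564811706543)
side z median 0.021409938388141647
((583.0100708007812, 160.21597290039062), (246.24485778808594, 161.68287658691406), 3.2128407955169678) [[456.0, 234.0], [465.0, 73.0], [710.0, 86.0], [701.0, 248.0]]
block 38 [0.6799645  0.14541395 0.05098247] ((676.183349609375, 155.83331298828125), (25.751930236816406, 102.7061996459961), 18.653356552124023)
```

Request:
{"method": "jog_arm", "body": {
  "motion": [-25, 3, -24, 0, 0, 0, -65, 8, -62, 0, 0, 0, -105, 13, -100, 0, 0, 0, -145, 18, -138, 0, 0, 0, -185, 22, -176, 0, 0, 0, -225, 27, -214, 0, 0, 0, -265, 32, -252, 0, 0, 0, -305, 37, -290, 0, 0, 0, -340, 41, -324, 0, 0, 0, -365, 44, -348, 0, 0, 0, -381, 44, -364, 0, 0, 0, -381, 44, -364, 0, 0, 0, -381, 44, -364, 0, 0, 0],
  "gripper": 1
}}

```text
time_s: 1.72
position: [0.457, -0.0656, 0.2004]
tcp_rot: [[-0.897, -0.0, 0.443], [-0.443, -0.0, -0.897], [0.0, -1.0, 0.0]]
force: [0.3, 0.0, 0.0]
opening: 1.003
```

```bash
cat > look.py <<'E'
from h import *
import sys
s=bot.read_state();p,d=bot.capture("wrist");n=sys.argv[1]
cv2.imwrite(f"pics/{n}.png",p[...,::-1]);np.savez(n+".npz",p=p,d=d,T=wristT(s))
print(s["time_s"],s["position"],s["tcp_rot"].round(4).tolist(),s["force"],s["opening"])
E
python3 look.py w1
```

```text
1.725 [ 0.45703364 -0.06560996  0.20043414] [[-0.8965, -0.0004, 0.443], [-0.443, -0.0002, -0.8965], [0.0004, -1.0, 0.0]] [0.29967343 0.00667849 0.01921685] 1.0027266848176877
```

View pics/w1.png

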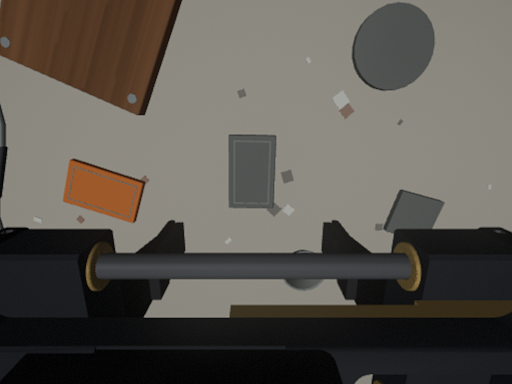

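```bash
python3 - <<'E'
from h import *
f=np.load("w1.npz");p=f["p"];T=f["T"]
g=cv2.cvtColor(p,cv2.COLOR_RGB2GRAY)
x0,y0,x1,y1=220,126,281,214
c=g[y0:y1,x0:x1];t,m=cv2.threshold(c,0,255,cv2.THRESH_BINARY_INV+cv2.THRESH_OTSU)
m=cv2.morphologyEx(m,cv2.MORPH_OPEN,np.ones((9,9)))
cs,_=cv2.findContours(m,cv2.RETR_EXTERNAL,cv2.CHAIN_APPROX_NONE);k=max(cs,key=cv2.contourArea).reshape(-1,2)+[x0,y0]
print(t,k.min(0),k.max(0))
P=ray("wrist",k,.01,T);r=cv2.minAreaRect((P[:,:2]*1000).astype(np.float32));print(r)
s=bot.read_state();R=s["tcp_rot"];C=np.array([*np.array(r[0])/1000,.005]);print("tool delta mm",R.T@(C-s["position"])*1000)
# pads
d=f["d"];print("depth lid",d[171,252])
E
```

```text
110.0 [229 134] [275 207]
((461.5360107421875, -62.10065841674805), (90.04512786865234, 54.9170036315918), 25.228445053100586)
tool delta mm [ -5.78338299 195.47515576  -1.44843567]
depth lid 0.33695933
```

Request:
{"method": "jog_arm", "body": {
  "motion": [-6, 25, -1, 0, 1, 0, -6, 65, -1, 0, 1, 0, -6, 105, -1, 0, 1, 0, -6, 135, -1, 0, 1, 0, -6, 155, -1, 0, 1, 0, -6, 168, -1, 0, 1, 0, -6, 174, -1, 0, 1, 0, -6, 176, -1, 0, 1, 0, -6, 176, -1, 0, 1, 0, -6, 176, -1, 0, 1, 0],
  "gripper": 1
}}

```text
time_s: 3.02
position: [0.4625, -0.0618, 0.0251]
tcp_rot: [[-0.904, 0.001, 0.427], [-0.427, -0.0, -0.904], [-0.001, -1.0, 0.001]]
force: [-1.0, 0.4, 0.1]
opening: 0.998
```

```bash
python3 look.py w2
```

```text
3.025 [ 0.46252011 -0.06176754  0.02509925] [[-0.9041, 0.0012, 0.4273], [-0.4273, -0.0004, -0.9041], [-0.0009, -1.0, 0.0009]] [-1.00193637  0.42894718  0.11934606] 0.9976763910490795
```

View pics/w2.png

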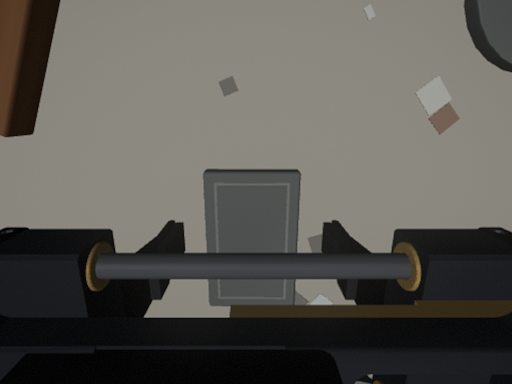

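The lid (centre about pixel 252,238) lies square and centred between the pads. Closing and lifting.

Request:
{"method": "jog_arm", "body": {
  "motion": [0, 1, 0, 0, 0, 0, 0, 1, 0, 0, 0, 0, 0, 1, 0, 0, 0, 0, 0, 1, 0, 0, 0, 0, 0, 1, 0, 0, 0, 0, 0, 1, 0, 0, 0, 0, 0, 1, 0, 0, 0, 0, 0, 1, 0, 0, 0, 0],
  "gripper": 0
}}

```text
time_s: 4.08
position: [0.4621, -0.0617, 0.0235]
tcp_rot: [[-0.904, -0.0, 0.427], [-0.427, 0.0, -0.904], [0.0, -1.0, -0.0]]
force: [-0.2, 0.3, 0.0]
opening: 0.638
```

Request:
{"method": "jog_arm", "body": {
  "motion": [0, -4, 0, 0, 0, 0, 0, -15, 0, 0, 0, 0, 0, -35, 0, 0, 0, 0, 0, -60, 0, 0, 0, 0, 0, -85, 0, 0, 0, 0, 0, -105, 0, 0, 0, 0, 0, -115, 0, 0, 0, 0, 0, -116, 0, 0, 0, 0, 0, -116, 0, 0, 0, 0]
}}

```text
time_s: 5.2
position: [0.4617, -0.0615, 0.1392]
tcp_rot: [[-0.904, -0.001, 0.427], [-0.427, 0.0, -0.904], [0.001, -1.0, -0.001]]
force: [-0.4, 0.1, -1.8]
opening: 0.637
```

```bash
python3 look.py w3
```

```text
5.2 [ 0.46173812 -0.06152973  0.13916629] [[-0.9042, -0.001, 0.4272], [-0.4272, 0.0004, -0.9042], [0.0007, -1.0, -0.0007]] [-0.40403938  0.146554   -1.84402561] 0.636680311360292
```

View pics/w3.png

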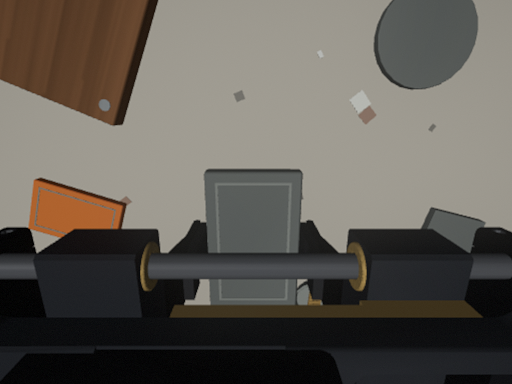

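Request:
{"method": "jog_arm", "body": {
  "motion": [-15, 0, -15, 0, 2, 0, -40, 0, -40, 0, 6, 0, -70, 0, -69, 0, 10, 0, -100, 0, -98, 0, 14, 0, -130, 0, -128, 0, 18, 0, -153, 0, -150, 0, 21, 0, -165, 0, -162, 0, 22, 0, -167, 0, -165, 0, 22, 0, -167, 0, -165, 0, 22, 0, -167, 0, -165, 0, 22, 0]
}}

```text
time_s: 6.5
position: [0.5421, 0.158, 0.1392]
tcp_rot: [[-0.998, -0.001, 0.056], [-0.056, -0.0, -0.998], [0.001, -1.0, 0.0]]
force: [0.1, -0.2, -1.1]
opening: 0.638
```

```bash
python3 look.py w4; python3 - <<'E'
from h import *
p,d=bot.capture("side");np.savez("side4.npz",p=p,d=d);cv2.imwrite("pics/side4.png",p[...,::-1])
E
```

```text
6.5 [0.54213896 0.15798227 0.13922707] [[-0.9984, -0.0012, 0.0565], [-0.0565, -0.0003, -0.9984], [0.0013, -1.0, 0.0002]] [ 0.05975073 -0.15186958 -1.10470832] 0.6382183091367603
```

View pics/w4.png

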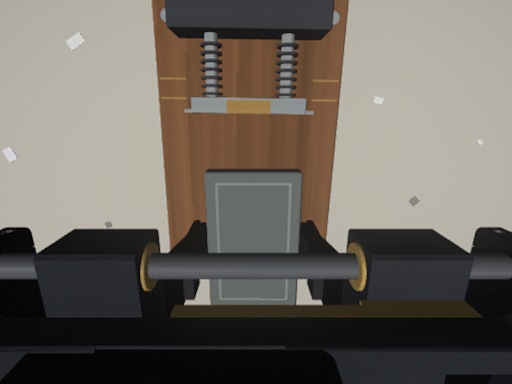

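View pics/side4.png

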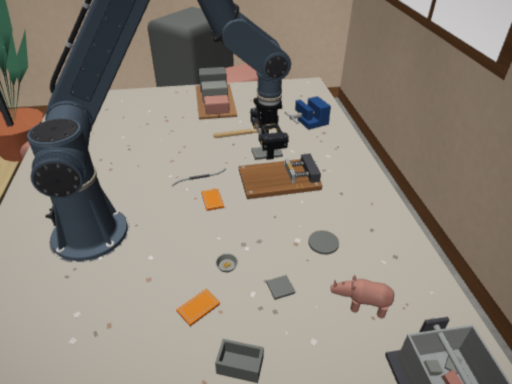

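```bash
python3 - <<'E'
from h import *
f=np.load("w4.npz");p=f["p"];T=f["T"]
cv2.imwrite("pics/w4c.png",cv2.resize(p[60:180,140:360,::-1],None,fx=3.6,fy=3.6,interpolation=cv2.INTER_CUBIC))
hsv=cv2.cvtColor(p,cv2.COLOR_RGB2HSV).astype(int)
m=(hsv[...,1]>90)&((hsv[...,0]<20))
E_=[[],[]]
for v in list(range(45,75))+list(range(120,200)):
    u=np.nonzero(m[v,140:360])[0]+140
    E_[0].append((u.min()-.5,v));E_[1].append((u.max()+.5,v))
res=[]
for e in E_:
    P=ray("wrist",e,.02,T)[:,:2]
    vx,vy,x,y=cv2.fitLine(P.astype(np.float32),cv2.DIST_HUBER,0,1e-4,1e-4).ravel()
    a=np.degrees(np.arctan(vy/vx));y5=y+vy/vx*(.583-x);print("edge",a,y5, np.std(P[:,1]-(y+vy/vx*(P[:,0]-x))));
E
```

```text
edge 2.3615117 0.24308424 0.0002660533401340671
edge 2.3341484 0.08529593 0.00026777404893304666
```

View pics/w4c.png

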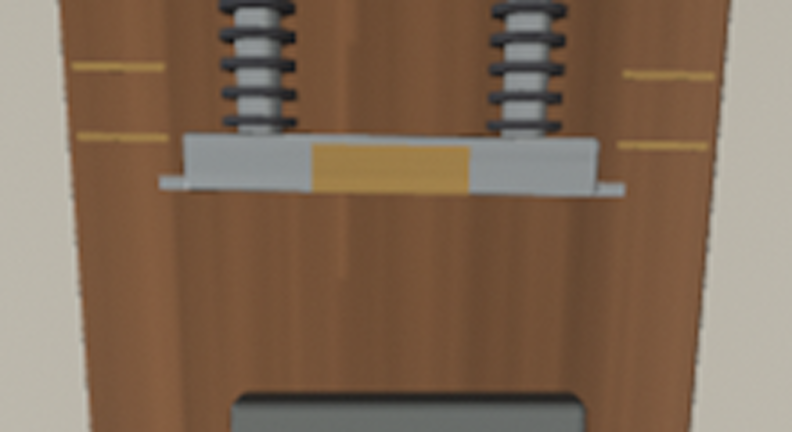

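```bash
python3 - <<'E'
from h import *
f=np.load("w4.npz");p=f["p"];T=f["T"]
L=ray("wrist",[(172.8,78.3),(173.9,97.8),(325.8,80.8),(324.2,100.6)],.02,T);print(L)
far=(L[0]+L[2])/2;near=(L[1]+L[3])/2;print(far,near,far-near)
a=np.radians(2.35);ex=np.array([np.cos(a),np.sin(a),0]);ey=np.array([-ex[1],ex[0],0])
c=(far+near)/2-.05*ex; print("bed centre from lines",c, "lines ang",np.degrees(np.arctan2(*( (L[2]-L[0])[[0,1]]*[1,-1]))),np.degrees(np.arctan2(*( (L[3]-L[1])[[0,1]]*[1,-1]))))
cy=.1642+np.tan(a)*(c[0]-.583);c=np.array([c[0],cy,.02]);print("c",c)
# fence midpoint by pointer ends (crop 160..625 row ~187) z guess .02+.03
for z in (.036,.051):
    F=ray("wrist",[(140+160/3.6,60+184/3.6),(140+625/3.6,60+190/3.6)],z,T);print(z,F.mean(0),(F.mean(0)-c)@ex,(F.mean(0)-c)@ey,np.linalg.norm(F[1]-F[0]))
# lid front edge & centre in hand
s=bot.read_state();g=cv2.cvtColor(p,cv2.COLOR_RGB2GRAY)
zt=s["position"][2]-.0235+.010
P=ray("wrist",[(206,171.5),(300.5,171.5)],zt,T);print("lid front",P,np.linalg.norm(P[1]-P[0]),zt)
# pale line rect corners approx
front=P.mean(0);ang=np.arctan2(*((P[1]-P[0])[[0,1]]*[1,-1]));print(np.degrees(ang))
lc=front-.045*ex;print("lid bed xy",(lc-c)@ex,(lc-c)@ey,"tcp bed xy",(s["position"]-c)@ex,(s["position"]-c)@ey)
print("tool fwd ang",np.degrees(np.arctan2(-s["tcp_rot"][1,0],-s["tcp_rot"][0,0])))
E
```

```text
[[0.64143815 0.2323175  0.02      ]
 [0.62549469 0.23173103 0.02      ]
 [0.64681657 0.1002968  0.02      ]
 [0.63054351 0.09961708 0.02      ]]
[0.64412736 0.16630715 0.02      ] [0.6280191  0.16567406 0.02      ] [0.01610826 0.00063309 0.        ]
bed centre from lines [0.58611528 0.16394042 0.02      ] lines ang 2.3328921951463206 2.188531178165221
c [0.58611528 0.16432785 0.02      ]
0.036 [0.61731396 0.16498766 0.036     ] 0.03119949952595825 -0.0006199982980790093 0.10789300949375097
0.051 [0.61737048 0.164808   0.051     ] 0.031248598750083015 -0.0008018289517397884 0.10123246312258789
lid front [[0.58442903 0.1862392  0.12599294]
 [0.58735983 0.13362046 0.12599294]] 0.05270029866895443 0.12599294178811987
3.1880085123459523
lid bed xy -0.04540100392169993 -0.004385263878181558 tcp bed xy -0.04391134547606128 -0.004479939160646553
tool fwd ang 3.2255983980892116
```

Request:
{"method": "jog_arm", "body": {
  "motion": [0, 10, -2, 0, 0.9, 0, 0, 30, -4, 0, 0.9, 0, 0, 55, -4.4, 0, 0.9, 0, 0, 75, -4.4, 0, 0.9, 0, 0, 86, -4.4, 0, 0.9, 0, 0, 91, -4.4, 0, 0.9, 0, 0, 93, -4.4, 0, 0.9, 0, 0, 94, -4.4, 0, 0.9, 0, 0, 95, -4.4, 0, 0.9, 0, 0, 95, -4.4, 0, 0.9, 0, 0, 95, -4.4, 0, 0.9, 0]
}}

```text
time_s: 7.98
position: [0.5425, 0.1633, 0.0448]
tcp_rot: [[-0.999, 0.0, 0.042], [-0.042, 0.0, -0.999], [-0.0, -1.0, -0.0]]
force: [0.7, 0.5, -1.5]
opening: 0.636
```

```bash
python3 look.py w5;  python3 - <<'E'
from h import *
p,d=bot.capture("side");cv2.imwrite("pics/side5.png",cv2.resize(p[130:210,220:340,::-1],None,fx=5,fy=5,interpolation=cv2.INTER_CUBIC))
E
```

```text
7.975 [0.5425239  0.16326186 0.04476058] [[-0.9991, 0.0004, 0.0416], [-0.0416, 0.0001, -0.9991], [-0.0004, -1.0, -0.0]] [ 0.70189293  0.45065604 -1.45189312] 0.6359367808334883
```

View pics/w5.png

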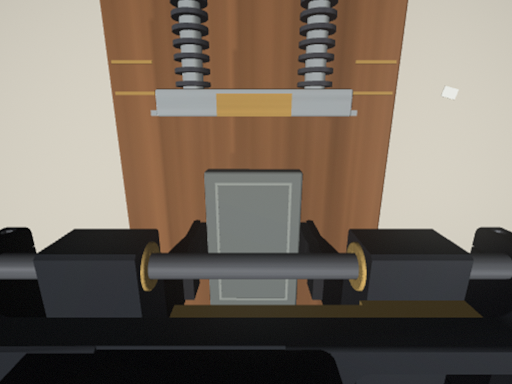

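View pics/side5.png

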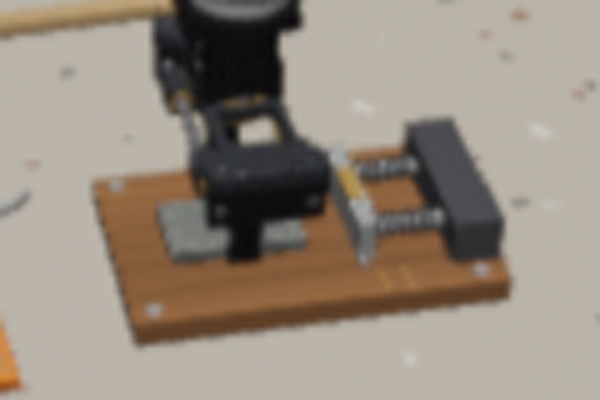

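Lid centred on and square to the fence (fence centre col ~254, lid centre col ~253). Still ~1 mm above the bed; lower gently.

Request:
{"method": "jog_arm", "body": {
  "motion": [0, 0.7, 0, 0, 0, 0, 0, 1.3, 0, 0, 0, 0, 0, 1.3, 0, 0, 0, 0, 0, 1.3, 0, 0, 0, 0]
}}

```text
time_s: 8.57
position: [0.5424, 0.1632, 0.0436]
tcp_rot: [[-0.999, 0.0, 0.042], [-0.042, 0.0, -0.999], [-0.0, -1.0, -0.0]]
force: [-0.6, -0.5, 2.8]
opening: 0.639
```

Request:
{"method": "jog_arm", "body": {
  "motion": [-3, 0, 0, 0, 0, 0, -8, 0, 0, 0, 0, 0, -14, 0, 0, 0, 0, 0, -20, 0, 0, 0, 0, 0, -25, 0, 0, 0, 0, 0, -28, 0, 0, 0, 0, 0, -31, 0, 0, 0, 0, 0, -34, 0, 0, 0, 0, 0, -37, 0, 0, 0, 0, 0, -40, 0, 0, 0, 0, 0, -42, 0, 0, 0, 0, 0, -44, 0, 0, 0, 0, 0, -44, 0, 0, 0, 0, 0, -44, 0, 0, 0, 0, 0]
}}

```text
time_s: 10.32
position: [0.579, 0.1649, 0.0435]
tcp_rot: [[-0.999, -0.016, 0.042], [-0.042, -0.001, -0.999], [0.016, -1.0, 0.001]]
force: [-12.8, -1.4, 15.0]
opening: 0.638
```

```bash
python3 look.py w6
```

```text
10.325 [0.57900071 0.16492362 0.04350012] [[-0.999, -0.016, 0.0421], [-0.0421, -0.0012, -0.9991], [0.0161, -0.9999, 0.0005]] [-12.80936577  -1.36516169  14.99480267] 0.6379326182537381
```

View pics/w6.png

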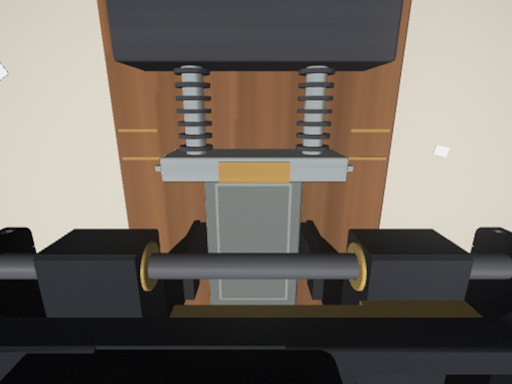

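Request:
{"method": "jog_arm", "body": {
  "motion": [0, -0.3, 0, 0, 0, 0.5, -2, -0.6, 0, 0, 0, 1, -4, -0.6, 0, 0, 0, 1, -6, -0.6, 0, 0, 0, 1, -8, -0.6, 0, 0, 0, 1, -10, -0.6, 0, 0, 0, 1, -10, -0.6, 0, 0, 0, 1, -10, -0.6, 0, 0, 0, 1]
}}

```text
time_s: 11.38
position: [0.5853, 0.1652, 0.0435]
tcp_rot: [[-0.999, -0.007, 0.042], [-0.042, -0.001, -0.999], [0.007, -1.0, 0.001]]
force: [-17.6, -2.5, 18.0]
opening: 0.641
```

```bash
python3 look.py w7
```

```text
11.375 [0.58531639 0.16517984 0.04349985] [[-0.9991, -0.0069, 0.0422], [-0.0422, -0.0011, -0.9991], [0.0069, -1.0, 0.0008]] [-17.62246008  -2.48366118  18.03708711] 0.6407932394433208
```

View pics/w7.png

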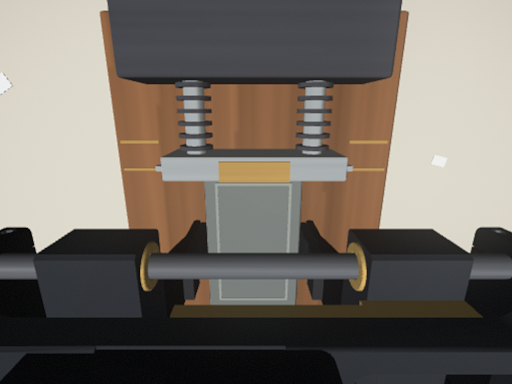

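Request:
{"method": "jog_arm", "body": {
  "motion": [0, -0.7, 0, 0, 0, 0, 0, -1.5, 0, 0, 0, 0, 0, -1.5, 0, 0, 0, 0, 0, -1.5, 0, 0, 0, 0]
}}

```text
time_s: 11.92
position: [0.588, 0.1653, 0.0436]
tcp_rot: [[-0.999, -0.001, 0.042], [-0.042, -0.001, -0.999], [0.001, -1.0, 0.001]]
force: [-11.3, -1.0, 5.6]
opening: 0.64
```

Request:
{"method": "jog_arm", "body": {
  "motion": [-1, -0.1, 0, 0, 0, 0, -2, -0.2, 0, 0, 0, 0, -3, -0.4, 0, 0, 0, 0, -4, -0.5, 0, 0, 0, 0, -4, -0.5, 0, 0, 0, 0, -4, -0.5, 0, 0, 0, 0]
}}

```text
time_s: 12.68
position: [0.5906, 0.1654, 0.0436]
tcp_rot: [[-0.999, -0.004, 0.042], [-0.042, -0.001, -0.999], [0.004, -1.0, 0.001]]
force: [-12.5, -0.2, 4.7]
opening: 0.638
```

```bash
python3 look.py w8;  python3 - <<'E'
from h import *
p,d=bot.capture("side");cv2.imwrite("pics/side8.png",cv2.resize(p[130:210,220:340,::-1],None,fx=5,fy=5,interpolation=cv2.INTER_CUBIC))
p,d=bot.capture("scene");cv2.imwrite("pics/scene8.png",cv2.resize(p[190:300,190:330,::-1],None,fx=5,fy=5,interpolation=cv2.INTER_CUBIC))
E
```

```text
12.675 [0.59059628 0.16539853 0.04356924] [[-0.9991, -0.0044, 0.0422], [-0.0422, -0.0009, -0.9991], [0.0045, -1.0, 0.0007]] [-12.50968079  -0.19275034   4.66467327] 0.6379570720030286
```

View pics/w8.png

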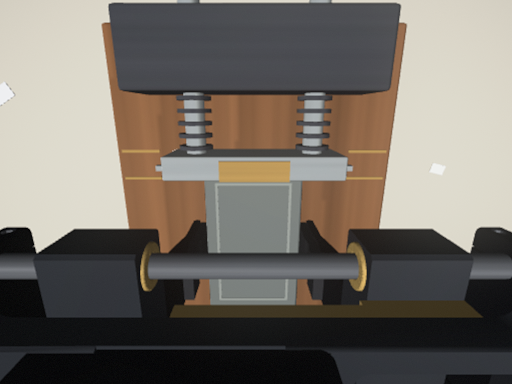

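View pics/side8.png

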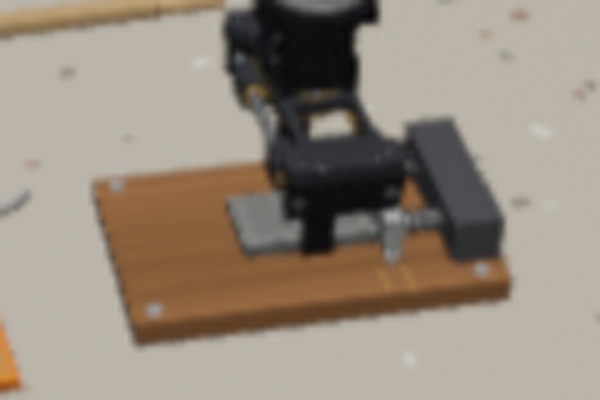

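View pics/scene8.png

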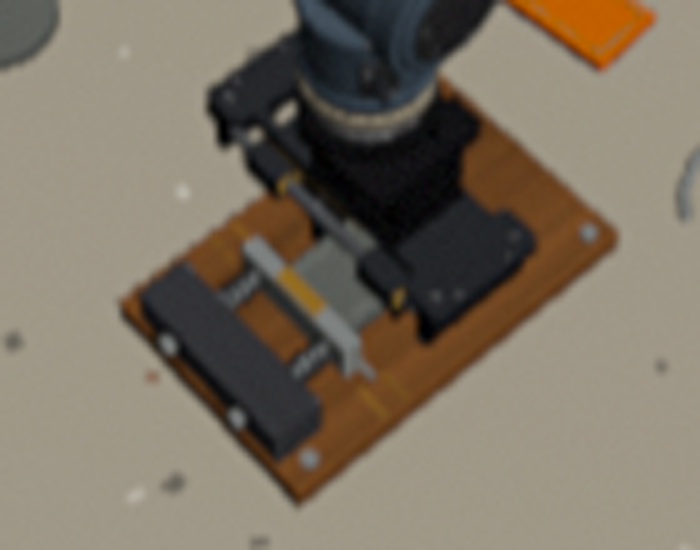

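```bash
python3 - <<'E'
from h import *
a=np.radians(2.35);ex=np.array([np.cos(a),np.sin(a),0]);ey=np.array([-ex[1],ex[0],0]);c=np.array([.5861,.1643,.02])
for n,uv in {"w5":[(153,114.5),(356,114.5)],"w8":[(157.5,168.5),(351,168.5)]}.items():
  T=np.load(n+".npz")["T"]
  for z in (.03,.036,.045):
    F=ray("wrist",uv,z,T);m=F.mean(0)-c;print(n,z,m@ex,m@ey,np.linalg.norm(F[1]-F[0]))
T=np.load("w8.npz")["T"]
# lid rear edge / pale line
P=ray("wrist",[(208,181),(301,181)],.03,T);m=P.mean(0)-c;print("lid visible at fence",m@ex,m@ey,np.linalg.norm(P[1]-P[0]))
L=ray("wrist",[(141,151.5),(141,178.5),(367,152),(367,179)],.02,T);print((L-c)@ex)
s=bot.read_state();print((s["position"]-c)@ex,(s["position"]-c)@ey,s["force"],s["time_s"])
E
```

```text
w5 0.03 0.03086044867924124 -0.0004133972001596768 0.10817920708520748
w5 0.036 0.030919859181110662 -0.0003758395410216529 0.10398189015273052
w5 0.045 0.031008974933914742 -0.0003195030523146426 0.09768591475401493
w8 0.03 0.049958849411875825 -0.000143918403401372 0.10771799064356263
w8 0.036 0.05118302639440946 -0.00010466943923641197 0.10349596269259467
w8 0.045 0.05301929186820993 -4.579599298893097e-05 0.09716292076614279
lid visible at fence 0.04279028562096396 -0.0002770401503840297 0.052441671312962665
[0.05797824 0.04181544 0.0577237  0.04152602]
0.0045407077393008 0.0009123400058234941 [-11.97553699  -0.93926096   4.09657892] 12.825
```

Fence about 19 mm back, between the lines and roughly centred. Holding now.

Request:
{"method": "jog_arm", "body": {
  "motion": [0, 0, 0, 0, 0, 0, 0, 0, 0, 0, 0, 0, 0, 0, 0, 0, 0, 0, 0, 0, 0, 0, 0, 0, 0, 0, 0, 0, 0, 0, 0, 0, 0, 0, 0, 0, 0, 0, 0, 0, 0, 0, 0, 0, 0, 0, 0, 0, 0, 0, 0, 0, 0, 0, 0, 0, 0, 0, 0, 0, 0, 0, 0, 0, 0, 0, 0, 0, 0, 0, 0, 0, 0, 0, 0, 0, 0, 0, 0, 0, 0, 0, 0, 0, 0, 0, 0, 0, 0, 0, 0, 0, 0, 0, 0, 0, 0, 0, 0, 0, 0, 0, 0, 0, 0, 0, 0, 0, 0, 0, 0, 0, 0, 0, 0, 0, 0, 0, 0, 0]
}}

```text
time_s: 15.32
position: [0.5906, 0.1654, 0.0436]
tcp_rot: [[-0.999, -0.004, 0.042], [-0.042, -0.001, -0.999], [0.004, -1.0, 0.001]]
force: [-11.7, -1.0, 4.0]
opening: 0.637
```

Request:
{"method": "jog_arm", "body": {
  "motion": [0, 0, 0, 0, 0, 0, 0, 0, 0, 0, 0, 0, 0, 0, 0, 0, 0, 0, 0, 0, 0, 0, 0, 0, 0, 0, 0, 0, 0, 0, 0, 0, 0, 0, 0, 0, 0, 0, 0, 0, 0, 0, 0, 0, 0, 0, 0, 0, 0, 0, 0, 0, 0, 0, 0, 0, 0, 0, 0, 0, 0, 0, 0, 0, 0, 0, 0, 0, 0, 0, 0, 0, 0, 0, 0, 0, 0, 0, 0, 0, 0, 0, 0, 0, 0, 0, 0, 0, 0, 0, 0, 0, 0, 0, 0, 0]
}}

```text
time_s: 17.32
position: [0.5906, 0.1654, 0.0436]
tcp_rot: [[-0.999, -0.004, 0.042], [-0.042, -0.001, -0.999], [0.004, -1.0, 0.001]]
force: [-12.7, -0.7, 4.3]
opening: 0.635
```

```bash
python3 look.py w9; python3 - <<'E'
import cv2,numpy as np
a=np.load("w8.npz")["p"].astype(int);b=np.load("w9.npz")["p"].astype(int);print(abs(a-b).mean(),abs(a-b)[140:240,110:400].mean())
E
```

```text
17.325 [0.59059603 0.16541592 0.04358319] [[-0.9991, -0.0044, 0.0422], [-0.0422, -0.0009, -0.9991], [0.0044, -1.0, 0.0007]] [-12.67441949  -0.74402873   4.28036963] 0.635221653018612
0.734405517578125 0.5589885057471264
```

View pics/w9.png

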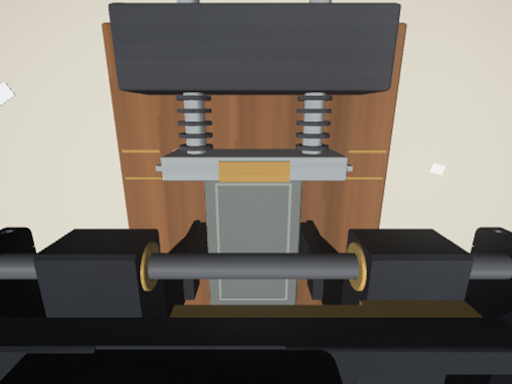

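Steady: the pointers (158,168) and (350,168) sit between the brass lines (rows 152 and 179), and nothing has moved since the last picture. Handing in.

```bash
python3 -c "
from rig import bot
print(bot.hand_in())
s=bot.read_state();print(s['time_s'],s['position'],s['force'],s['opening'])"
```

```text
the job is handed in; nothing more can be done
None
the job is handed in; nothing more can be done
```

I gripped the lid across its 56 mm width, lifted it, laid it on the jig bed and pushed its short end against the middle of the fence. I held it there for about 4.6 s and handed the job in at 17.3 s, still gripping and pressing. No verdict was reported.

**Last checks**
- **Fence:** about 19–20 mm back from the wrist picture, between the brass lines. That is about 9.5 N by the spring rate. The wrist force was about 12.5 N, and I put the rest down to friction on the bed.
- **Lid:** within about 1 mm of the fence's middle and square to within about 0.2°. The gripper is within 0.005 rad of vertical. I did not measure the lid's own tilt. About 4 N upward at the wrist shows it resting on the bed.
- **Steadiness:** pose and force hardly changed over the hold.

**Disagreements**
- The first push pressed the lid too hard on the bed (15–18 N down), because the arm gives under load. I raised and levelled the tool before going on.
- The pointer's assumed height shifts the fence reading by about 1–2 mm, but it stays well between the lines.
- I took no final measurement of the other pieces. The arm passed well above them and the pictures showed none touched.

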